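# Slide a build plate under a 3D printer's head until it is felt home on the sprung stop

### The arm

A 6-joint arm with a two-finger parallel gripper is mounted at the origin on the work surface. World frame = base frame: x ahead of the robot, y to its left, z up, the work surface at z = 0. Lengths are in m, angles in degrees, forces in N, time in s.
With the tool pointing down it reaches from about 0.3 to 0.75 m from the base axis. Payload 8.5 kg.
Tool frame: the origin (TCP) lies midway between the tips of the shut fingers; the grasp point (between the pads) lies 19 mm behind it; z points along the fingers, y is the direction in which the jaws open and shut (so a half turn about z gives the same grasp; the last joint's range is limited). The gripper opens to 85 mm and grips with 20 to 120 N. Pads are 22 mm wide; open, the fingers measure 114 mm over their backs; the gripper's body (76 mm by 85 mm) begins 54 mm behind the grasp point. The pads swing forward as they close: fully open they stand 13 mm farther back than shut.
Start: joints at [-80.46, 21.807, 74.336, -0, 83.858, -12.336], TCP at [0.205, -0.51, 0.231] pointing down, gripper open.
Joint ranges: [-178.18, 178.18], [-50.72, 133.34], [12.68, 142.11], [-81.47, 261.47], [9.98, 163.14], [-165.26, 165.26]. Speed limits (degrees/s): [136.94, 136.94, 180, 180, 180, 180].

### API

Orientations are given as a 3x3 rotation matrix whose columns are the frame's x, y, z axes.
In Python, from rig import env gives the robot as it stands.
- The arm moves only by the shell command python3 -m inch 'ROWS' [FORCE]. ROWS is text: rows parted by semicolons, each of 5 numbers parted by spaces: the finger opening in mm, from 0 to 85.4, then the shift along the tool's x, y, z in mm, then the turn about the tool's z in degrees. In form: jaw dx dy dz turn; .... A call has 1 to 10 rows; each row is the pose to reach, as a shift and turn from the pose commanded when the call began, along the tool's axes at that moment; what a row does not reach only later rows make up. A row lasts 1/8 s, in which the tool goes at most 62.5 mm and 10.7 degrees, less where a joint would pass 70% of its speed; a pose out of reach is approached as far as the arm can. A call with a gripper value outside its range is refused whole. The fingers move at their own pace and stop on an object; FORCE is the grip in N (left out, the last holds). Time passes only in rows, so rows that repeat a pose let the fingers close. It gives the time, the measured TCP pose, the force and the opening at its end, in the units of the state.
- env.observe(): the state, without advancing time (a new reading comes with each control period).
- env.get_image(name): name is "scene" or "top" or "wrist"; returns a dict with "color" (420x560x3 uint8, blue, green, red), "range_z" (420x560 float32, m along the optical axis (not along the pixel's ray), 0 where there is no reading), "fov_y" (degrees; the focal length in pixels is half the picture's height over the tangent of half this angle, whatever the lens; pixels are square), "cx", "cy" (the principal point, pixels), "k1" (the pictures are not rectified: a ray, as slopes to the right and down, at radius r is drawn at 1 + k1 r^2 times it, then the intrinsics apply), "R" (3x3) and "t" (3): a world point X has camera coordinates R X + t. Camera axes: x right, y down, z forward; pixel columns grow to the right and rows downward; lengths in m; the calibration is good to about 2 mm. A picture is of the moment at which its call begins.
- env.close_job(): hands the job in, once; it reports no verdict.
The state is a dict: "time_s": time; "q": joint angles; "qvel": joint speeds; "joint_efforts": joint torques, N m; "position": TCP position; "tool_rot": TCP orientation; "ft_force": force on the tool from outside, world axes, zero at the start; "wrist_torque": the same for the moment, N m; "grip_width": finger opening in m.
Only numpy, scipy, OpenCV 4.12 (cv2) and the standard library are available. Lean on these libraries where they do the work, as an engineer would, in place of code of your own. Each camera call takes 0.05 s, during which the arm holds its last target.

### The job

Take the loose build plate by its blue fin and set it flat on the front part of the open printer's bed, print end towards the print head. Then slide it between the guides and under the head until it meets the orange sprung stop, and press it home firmly but gently (about 10 N on the stop, never over 15 N) for a moment. Leave it lying in the guides touching the stop, do not knock the head, and leave everything else where it is.

Things in the scene. Friction and masses are not known exactly. Their poses are not given: they have to be found in the camera images.
- plate: The loose build plate: aluminium, 160 x 80 x 5 mm (x, y, z), 0.22 to 0.37 kg, lying on the table. Origin: centre of its underside; z up; +x points to its leading edge (x = +80), which goes under the head first. A low orange print, 60 x 50 mm, is fixed on it at x = -5 to +55; its top is at z = 10.
- fin (a point): Middle of the top of the plate's blue upright fin, made to hold or push the plate by: 40 long (plate x = -80 to -40), 12 thick (along y), standing from z = 5 to 35 above the plate's underside. Its rear face is flush with the plate's rear edge.
- nose (a point): Middle of the plate's leading edge, on its underside (plate x = +80).
- printer: Open white 3D printer, fixed. Origin on the table under the nozzle; z up; +x is the way the plate is slid in. Dark flat bed: top at z = 50, x = -267 to +127, y = -70 to +70, open at its front end (x = -267). White base round it: y = -100 to +100, top z = 40. Column 40 mm square at y = -150, 370 high; it carries the beam (30 wide, z = 126 to 154, y = -170 to +88) above the head.
- bed_front (a point): Middle of the free front part of the bed (printer x = -180, y = 0), on the bed's top: set the plate down with its origin about here, its +x along the printer's +x.
- guide_mouth (a point): Middle of the mouth of the two aluminium guides, on the bed's top (printer x = -97, y = 0). The guides stand 8 mm high. From a gap of about 112 mm at the mouth they narrow to 84 mm at printer x = -60 and run on straight and parallel to the printer's x axis to x = +75.
- head: Black print head hung over the bed, fixed to the printer. Origin: tip of its brass nozzle, its lowest point, 14 mm above the bed (4 mm above the print on the plate) at printer x = 0, y = 0. Its box is 50 (x) by 70 (y) mm, from 16 to 76 mm above the bed. It must not be struck (limit 5 N).
- stop: Red housing of the stop, 30 x 50 x 24 mm, fixed on the bed behind the head. Origin: centre of its underside, printer x = 110. An orange sprung tip, 34 mm wide, stands out of it towards the head; the plate's leading edge must meet its face. The tip gives 3 N per mm for 8 mm, then is solid; over 15 N spoils it. Let go, it pushes the plate back a few mm and stays in touch.
- tip_nearest (a point): On the bed at printer x = +27, y = 0: the nearest place at which the tip's face can stand. How far the tip stands out is set anew each time and is not measured: its face is 0 to 40 mm beyond this point (printer x = +27 to +67), to be found by feel. Before that the plate slides with only 1 to 4 N of drag.
- spool: Bystander: yellow filament spool lying flat, 196 mm across, 58 mm high. Origin: centre of its underside.
- scraper: Bystander: scraper, 200 mm long, lying. Origin: centre of its underside.
- glue: Bystander: small upright glue bottle, 30 mm across, 95 mm high. Origin: centre of its underside.
- driver: Bystander: screwdriver, 170 mm long, lying. Origin: centre of its underside.
- bracket: Bystander: green printed angle bracket, 50 x 40 x 41 mm. Origin: centre of its underside.
- jar: Bystander: clear jar, 60 mm across, 70 mm high. Origin: centre of its underside.
There are look-alikes about, which are no part of the job. What is meant by the plate is not yellow, and is the larger of those in its own colour.

How it is judged (in metres and radians):
On the way, in this order (a step that is already met when the one before it is completed fails the run):
1. the plate lies flat on the front part of the bed, right way round, its leading edge not yet past the head's front (z of plate in the frame of printer between 0.046 and 0.054 m and angle between plate's own z axis and vertical below 0.05 rad and x of nose in the frame of printer between -0.18 and -0.02 m and y of plate in the frame of printer between -0.04 and 0.04 m and angle between the x axis of plate and the x axis of printer, either way round below 0.4 rad), for 0.2 s.
2. the plate, under the head, is pressed against the stop with more than 5 N (z of plate in the frame of printer between 0.046 and 0.054 m and angle between plate's own z axis and vertical below 0.05 rad and contact force between plate and stop above 5 N and x of nose in the frame of printer above 0.02 m), for 0.3 s.
At the end, for the whole second after the job is handed in: The plate lies flat (within 0.05 rad and 4 mm of height) in the guides (within 4 mm sideways and 0.06 rad), its leading edge at least 20 mm beyond the nozzle, touching the stop's tip (more than 0.1 N), at rest and released (z of plate in the frame of printer between 0.046 and 0.054 m and angle between plate's own z axis and vertical below 0.05 rad and x of nose in the frame of printer above 0.02 m and y of plate in the frame of printer between -0.004 and 0.004 m and angle between the x axis of plate and the x axis of printer, either way round below 0.06 rad and contact force between plate and stop above 0.1 N and linear speed of plate below 0.01 m/s).
It fails at once if more than 15 N between the plate and the stop (contact force between plate and stop above 15 N).
It fails at once if the stop is touched by the robot (contact force between any of the fingers, the arm and stop above 1 N).
It fails at once if the print head is struck with more than 5 N (contact force between anything else and head above 5 N).
It fails at once if a bystander is moved by more than 20 mm (distance of any of spool, scraper, glue, driver, bracket, jar from where it was at the start of the episode above 0.02 m).
It also fails if it takes over 64 s, if anything falls off the work surface, if the arm or the gripper's body presses on something with over 40 N, if the wrist force passes 120 N, or if a joint passes its speed limit or range.

## Working session

There is one attempt and no reset: what is moved stays moved. The work goes in short steps, Python scripts to look and compute and a shell command to move; the robot and the scene stay as the last step left them, time stands still between calls to the robot, and variables do not carry over. Pictures are saved under pics/ and viewed, and the job is handed in when it is done.

```bash
ls; mkdir -p pics
cat > h.py <<'E'
import numpy as np,cv2
from rig import env
def cap(n,name):
    im=env.get_image(n); cv2.imwrite(f'pics/{name}.png',im['color']); np.save(f'pics/{name}.npy',im,allow_pickle=True); return im
def load(name): return np.load(f'pics/{name}.npy',allow_pickle=True).item()
def K(im):
    f=im['color'].shape[0]/2/np.tan(np.radians(im['fov_y'])/2)
    return np.array([[f,0,im['cx']],[0,f,im['cy']],[0,0,1.]])
def ray(im,uv):
    uv=np.atleast_2d(np.array(uv,float)); 
    s=cv2.undistortPoints(uv[:,None],K(im),np.array([im['k1'],0,0,0.]))[:,0]
    d=np.c_[s,np.ones(len(s))]; R=np.array(im['R']);t=np.array(im['t'])
    return -R.T@t, d@R
def plane(im,uv,z):
    c,d=ray(im,uv); return c+d*((z-c[2])/d[:,2])[:,None]
def rng(im,uv):
    c,d=ray(im,uv); uv=np.atleast_2d(uv).astype(int)
    return c+d*im['range_z'][uv[:,1],uv[:,0]][:,None]
def proj(im,X):
    R=np.array(im['R']);t=np.array(im['t'])
    return cv2.projectPoints(np.atleast_2d(np.array(X,float)),cv2.Rodrigues(R)[0],t,K(im),np.array([im['k1'],0,0,0.]))[0][:,0]
def tri(im1,uv1,im2,uv2):
    c1,d1=ray(im1,uv1);c2,d2=ray(im2,uv2);d1=d1[0];d2=d2[0]
    s=np.linalg.lstsq(np.c_[d1,-d2],c2-c1,rcond=None)[0]
    p,q=c1+d1*s[0],c2+d2*s[1]; return (p+q)/2,np.linalg.norm(p-q)
E
python3 - <<'E'
from h import *
for n in('scene','top','wrist'):
    im=cap(n,n+'0'); print(n,im['fov_y'],im['k1'],-np.array(im['R']).T@im['t'])
o=env.observe(); print(o)
E
```

```text
pics
scene 54.24613305548147 -0.10879230802809055 [1.16113412 0.31779451 1.02348332]
top 47.55817689342114 0.03371347673548669 [ 0.16213342 -0.10229305  1.87592995]
wrist 71.48873182624479 -0.05262832521592083 [ 0.27713671 -0.48107975  0.37472168]
{'time_s': 0.15, 'q': array([-8.04615620e+01,  2.18325492e+01,  7.43708806e+01,  2.36125209e-03,
        8.38584587e+01, -1.23357903e+01]), 'qvel': array([ 0.02221343, -0.08957451, -0.18860566, -0.03964167,  0.02773761,
       -0.02853988]), 'joint_efforts': array([ 3.45291715e-03, -4.48629820e+01, -2.31342405e+01, -1.26775535e-04,
        3.84540152e-03, -7.24511779e-06]), 'position': array([ 0.20488548, -0.51018468,  0.23087256]), 'tool_rot': array([[ 9.28005600e-01,  3.72566218e-01, -1.38583452e-04],
       [ 3.72566145e-01, -9.28005021e-01,  1.07201377e-03],
       [ 2.70789975e-04, -1.04646628e-03, -9.99999416e-01]]), 'ft_force': array([0.31944576, 0.34234848, 0.08307929]), 'wrist_torque': array([ 0.01205742, -0.0218359 , -0.01042776]), 'grip_width': 0.08542091805533154}
```

View pics/scene0.png

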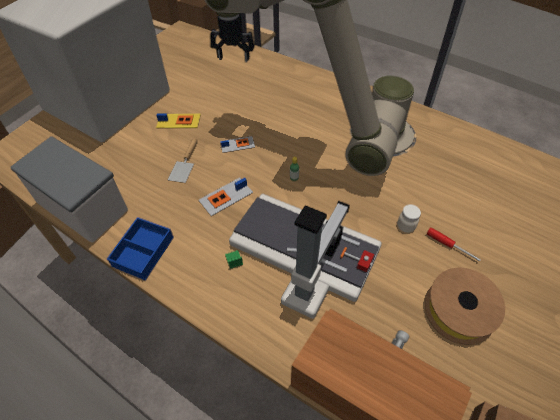

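View pics/top0.png

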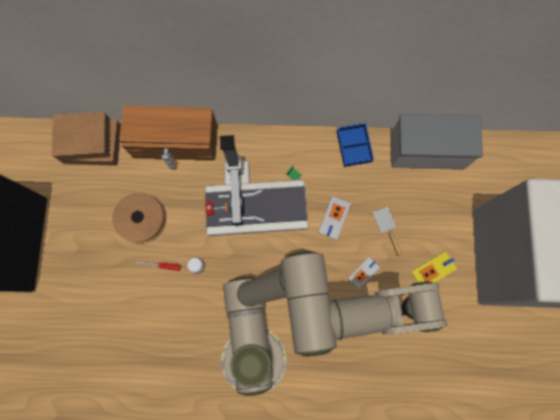

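View pics/wrist0.png

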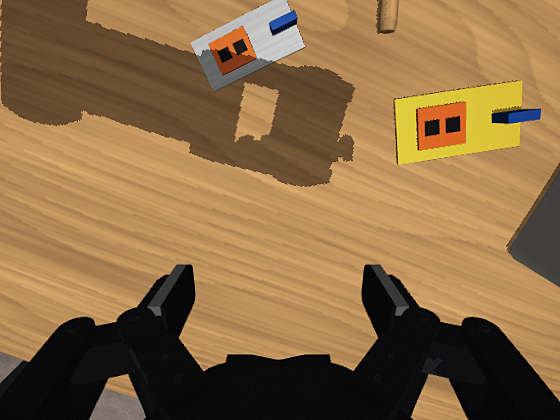

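The scene shows three plates. In the top view they are the grey large one at (335,217), a small grey one at (364,272) and a yellow one at (434,269). The large grey one fits the description: it isn't yellow, and it's the larger of the greys. I'll enlarge it to confirm.

Run:
```python
from h import *
a=load('top0')['color'][175:300,190:400]; b=load('scene0')['color'][170:310,180:390]
a=cv2.resize(a,None,fx=3.6,fy=3.6,interpolation=cv2.INTER_CUBIC);b=cv2.resize(b,None,fx=3.6,fy=3.6,interpolation=cv2.INTER_CUBIC)
cv2.imwrite('pics/ca.png',a);cv2.imwrite('pics/cb.png',b);print(a.shape,b.shape)
im=load('top0')
for n,p in dict(big=(335,217),small=(364,272),bedf=(290,205)).items(): print(n,rng(im,p))
```

```text
(450, 756, 3) (504, 756, 3)
big [[ 0.55618722 -0.30378674  0.01112066]]
small [[ 0.34069315 -0.4175333   0.00850559]]
bedf [[ 0.59012761 -0.12254664  0.05584395]]
```

View pics/ca.png

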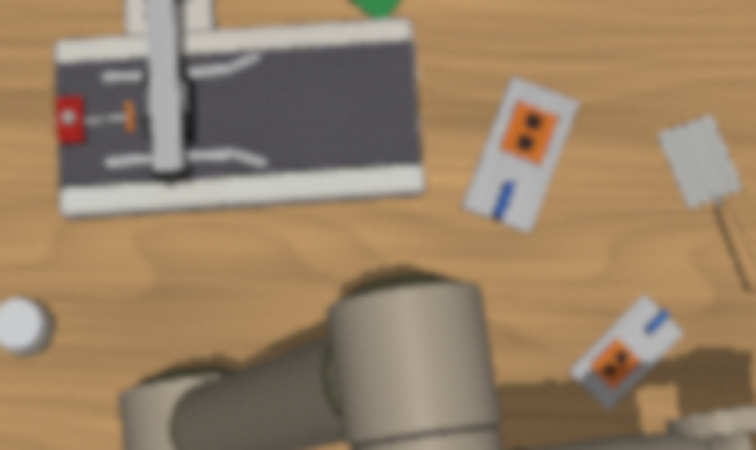

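View pics/cb.png

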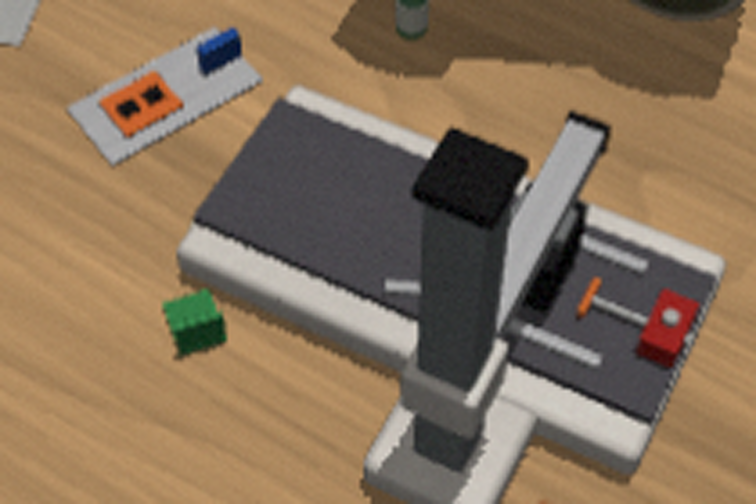

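This confirms it: the large grey plate at top (335,217) has its fin towards the robot and its print end away. Next I measure the plate and the printer from two views.

```bash
cat > m.py <<'E'
from h import *
def rect(mask):
    cs,_=cv2.findContours(mask.astype(np.uint8),cv2.RETR_EXTERNAL,cv2.CHAIN_APPROX_NONE)
    return sorted(cs,key=cv2.contourArea,reverse=True)
def masks(im):
    h=cv2.cvtColor(im['color'],cv2.COLOR_BGR2HSV).astype(int);H,S,V=h[...,0],h[...,1],h[...,2]
    return dict(blue=(H>105)&(H<130)&(S>120)&(V>40),orange=(H<18)&(H>4)&(S>190)&(V>120),
      grey=(S<45)&(V>120),dark=(S<60)&(V<110)&(V>40),red=((H<4)|(H>174))&(S>150)&(V>80))
E
python3 - <<'E'
from m import *
for n,box in(('top0',(310,190,360,245)),('scene0',(190,170,260,222))):
    im=load(n);M=masks(im);x0,y0,x1,y1=box
    for k in('blue','orange','grey'):
        m=np.zeros_like(M[k]);m[y0:y1,x0:x1]=M[k][y0:y1,x0:x1]
        if k=='grey': m=m|(masks(im)['blue']|masks(im)['orange'])&(np.add.outer(np.arange(420)*0,np.arange(560)*0)==0); mm=np.zeros_like(m);mm[y0:y1,x0:x1]=m[y0:y1,x0:x1];m=mm
        c=rect(m)[0]; b=cv2.boxPoints(cv2.minAreaRect(c)); z=dict(blue=.035,orange=.01,grey=.005)[k]
        P=plane(im,b,z); e=np.linalg.norm(np.diff(P,axis=0),axis=1)
        print(n,k,b.round(1).tolist(),P.mean(0).round(4),e.round(4))
# printer: dark bed in top
im=load('top0');M=masks(im);m=np.zeros_like(M['dark']);m[180:240,200:312]=(M['dark']|M['grey'])[180:240,200:312]
for k in('dark','white'):
    m=np.zeros_like(M['dark']);s=M['dark'] if k=='dark' else M['grey'];m[175:240,200:312]=s[175:240,200:312]
    c=rect(m)[0];ap=cv2.approxPolyDP(c,3,True)[:,0];print(k,ap.tolist())
E
```

```text
top0 blue [[328.0, 233.0], [330.1000061035156, 226.6999969482422], [331.0, 227.0], [328.8999938964844, 233.3000030517578]] [ 0.4985 -0.2799  0.035 ] [0.0266 0.0037 0.0266]
top0 orange [[330.79998779296875, 214.5], [334.1000061035156, 205.6999969482422], [337.5, 206.89999389648438], [334.20001220703125, 215.8000030517578]] [ 0.582  -0.3005  0.01  ] [0.0391 0.0145 0.0391]
top0 grey [[318.0, 232.39999389648438], [331.70001220703125, 195.89999389648438], [350.3999938964844, 202.89999389648438], [336.70001220703125, 239.39999389648438]] [ 0.5554 -0.3014  0.005 ] [0.1605 0.0803 0.1599]
scene0 blue [[233.60000610351562, 183.1999969482422], [244.39999389648438, 177.8000030517578], [247.60000610351562, 184.1999969482422], [236.8000030517578, 189.60000610351562]] [ 0.5101 -0.2713  0.035 ] [0.0407 0.0301 0.0401]
scene0 orange [[208.39999389648438, 197.89999389648438], [224.1999969482422, 189.1999969482422], [229.5, 198.89999389648438], [213.6999969482422, 207.5]] [ 0.5814 -0.3077  0.01  ] [0.0601 0.0456 0.0588]
scene0 grey [[198.10000610351562, 199.39999389648438], [242.6999969482422, 174.39999389648438], [252.39999389648438, 191.8000030517578], [207.8000030517578, 216.8000030517578]] [ 0.5564 -0.3007  0.005 ] [0.175  0.0849 0.1683]
dark [[304, 188], [264, 189], [249, 197], [241, 194], [255, 190], [240, 190], [241, 216], [256, 215], [263, 222], [219, 222], [220, 217], [231, 216], [230, 192], [206, 193], [206, 200], [212, 200], [214, 207], [218, 207], [213, 215], [207, 216], [207, 225], [305, 219]]
white [[205, 190], [229, 190], [232, 217], [219, 220], [239, 221], [240, 188], [257, 190], [244, 193], [246, 196], [263, 188], [303, 186], [303, 181], [250, 183], [248, 175], [239, 179], [237, 175], [225, 175], [224, 185], [207, 186]]
```

```bash
python3 -m inch '85 60 -17 0 10;85 120 -35 0 20;85 180 -52 0 30;85 240 -70 0 40;85 300 -87 0 40;85 358 -104 0 40;85 358 -104 0 40;85 358 -104 0 40'
python3 - <<'E'
from h import *
cap('wrist','w1')
print(env.observe()['position'],env.observe()['tool_rot'].round(4),env.observe()['ft_force'])
E
```

```text
time_s: 1.15
position: [0.4985, -0.2802, 0.231]
tool_rot: [[0.951, -0.31, -0.001], [-0.31, -0.951, 0.0], [-0.001, -0.0, -1.0]]
ft_force: [-0.3, 0.0, -0.4]
grip_width: 0.0848
[ 0.49786272 -0.28095787  0.23105958] [[ 9.504e-01 -3.112e-01 -7.000e-04]
 [-3.112e-01 -9.504e-01  1.000e-04]
 [-7.000e-04  2.000e-04 -1.000e+00]] [ 0.49953591 -0.09082644  0.03759644]
```

View pics/w1.png

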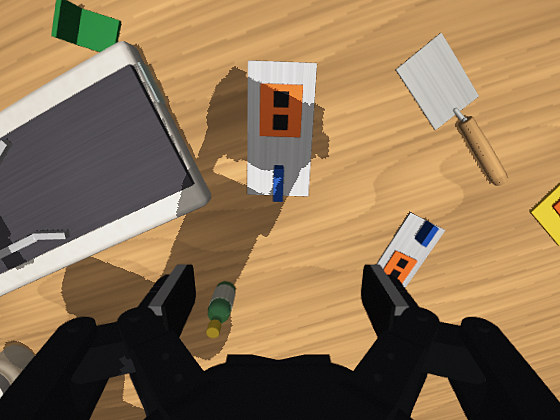

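The wrist view shows the whole plate: corners near (248,61), (317,64), (309,196) and (247,195), fin top near (279,183), and the glue bottle at (220,305). Now for precise fits.

Run:
```python
from m import *
im=load('w1');M=masks(im)
def sub(m,b):
    r=np.zeros_like(m);x0,y0,x1,y1=b;r[y0:y1,x0:x1]=m[y0:y1,x0:x1];return r
h=cv2.cvtColor(im['color'],cv2.COLOR_BGR2HSV)
m=sub(((h[...,1]<60)&(h[...,2]>110))|M['orange']|M['blue'],(240,50,330,205))
m=cv2.morphologyEx(m.astype(np.uint8),cv2.MORPH_CLOSE,np.ones((5,5)))
c=rect(m)[0];hull=cv2.convexHull(c)
ap=cv2.approxPolyDP(hull,5,True)[:,0];print(ap.tolist())
P=plane(im,ap,.005);print(P.round(4).tolist(),np.linalg.norm(P-np.roll(P,1,0),axis=1).round(4))
o=rect(sub(M['orange'],(240,50,330,150)))[0];b=cv2.boxPoints(cv2.minAreaRect(o));P=plane(im,b,.01);print('print',P.mean(0).round(4),np.linalg.norm(np.diff(P,axis=0),axis=1).round(4), np.degrees(np.arctan2(*(P[1]-P[0])[[1,0]])),np.degrees(np.arctan2(*(P[2]-P[1])[[1,0]])))
bl=rect(sub(M['blue'],(240,150,330,210)))[0];print('blue hull',cv2.approxPolyDP(cv2.convexHull(bl),2,True)[:,0].tolist())
q=rng(im,[(279,175),(279,190),(279,198),(280,72),(260,150)]);print('range',q.round(4).tolist())
# plate pose hypothesis from top
a=cv2.resize(im['color'][150:210,230:330],None,fx=7,fy=7,interpolation=cv2.INTER_CUBIC);cv2.imwrite('pics/fin.png',a)
```

```text
[[316, 63], [308, 195], [274, 201], [248, 193], [248, 61]]
[[0.6184, -0.3657, 0.005], [0.4696, -0.312, 0.005], [0.4757, -0.2672, 0.005], [0.4966, -0.2383, 0.005], [0.6449, -0.2914, 0.005]] [0.0788 0.1582 0.0452 0.0356 0.1575]
print [ 0.5807 -0.3102  0.01  ] [0.0586 0.0484 0.0587] -21.268125858210592 -110.05874948017984
blue hull [[282, 165], [282, 200], [274, 201], [274, 167]]
range [[0.5122, -0.2858, 0.0369], [0.4948, -0.2802, 0.0358], [0.4853, -0.2771, 0.0352], [0.6218, -0.3229, 0.0068], [0.544, -0.2714, 0.0057]]
```

View pics/fin.png

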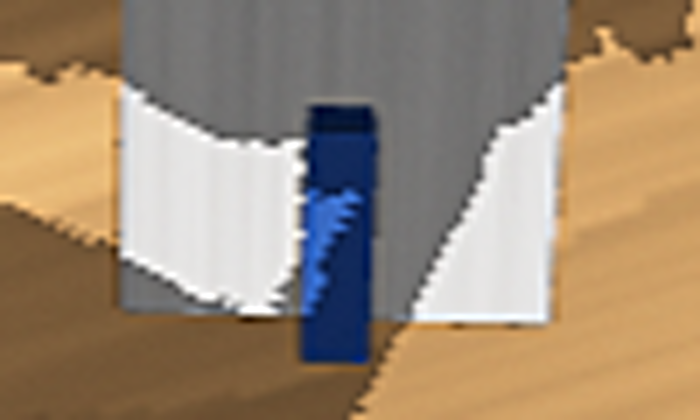

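Run:
```python
from m import *
im=load('w1');q=[(274.3,169),(283.3,169),(282.6,201.3),(272.8,201.3)]
P=plane(im,q,.035);print(P.round(4).tolist(),P.mean(0),np.linalg.norm(np.diff(P,axis=0),axis=1))
u=np.array([np.cos(np.radians(-19.7)),np.sin(np.radians(-19.7)),0])
# two-view height: near-top fin centroid: scene fin top
s=load('scene0');a=cv2.resize(s['color'][165:225,190:260],None,fx=8,fy=8,interpolation=cv2.INTER_CUBIC);cv2.imwrite('pics/sf.png',a)
for X in ([*P.mean(0)],):print(proj(s,X),proj(load('top0'),X))
```

```text
[[0.5204, -0.2827, 0.035], [0.5171, -0.2927, 0.035], [0.48, -0.2799, 0.035], [0.4837, -0.2686, 0.035]] [ 0.50027355 -0.28097722  0.035     ] [0.0105261  0.03923534 0.0118502 ]
[[240.03362593 180.51541731]] [[329.79054608 229.56324084]]
```

View pics/sf.png

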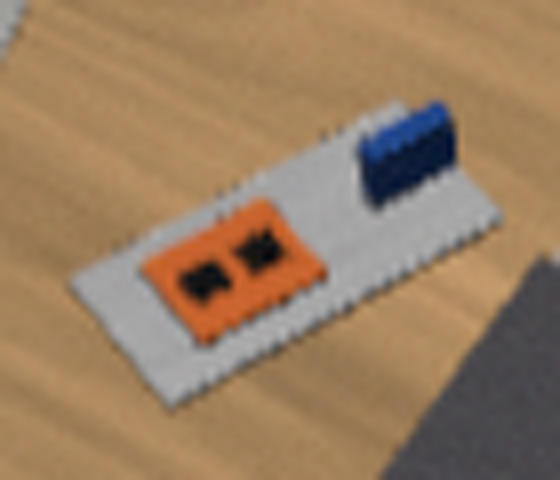

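Heights agree: the fin top is at 35 mm in the wrist, range and scene views, and the fin is at (0.500,-0.281) with a plate angle of -19.7°. Going down to grasp.

```bash
python3 -m inch '85 0 0 50 1.6;85 0 0 100 1.6;85 0 0 150 1.6;85 0 0 190 1.6;85 0 0 210 1.6;85 0 0 222 1.6;85 0 0 222 1.6;85 0 0 222 1.6' 90; python3 -m inch '0 0 0 0 0;0 0 0 0 0;0 0 0 0 0;0 0 0 0 0;0 0 0 0 0;0 0 0 0 0' 90
```

```text
time_s: 2.2
position: [0.4986, -0.2812, 0.0103]
tool_rot: [[0.941, -0.338, 0.001], [-0.338, -0.941, -0.001], [0.002, 0.001, -1.0]]
ft_force: [-0.9, 0.3, 0.5]
grip_width: 0.0854
time_s: 2.95
position: [0.4984, -0.2805, 0.0096]
tool_rot: [[0.941, -0.337, 0.0], [-0.337, -0.941, -0.0], [0.0, 0.0, -1.0]]
ft_force: [-1.2, 1.0, 5.1]
grip_width: 0.0104
```

```bash
python3 -m inch '0 0 0 -20 0;0 0 0 -60 0;0 0 0 -110 0;0 0 0 -160 0;0 0 0 -190 0;0 0 0 -190 0;0 0 0 -190 0'
python3 - <<'E'
from m import *
cap('wrist','w2');cap('scene','s2')
im=load('top0');M=masks(im)
m=np.zeros_like(M['dark']);m[180:232,200:312]=M['dark'][180:232,200:312]
c=rect(m)[0];hull=cv2.convexHull(c);ap=cv2.approxPolyDP(hull,2,True)[:,0]
print(ap.tolist());b=cv2.boxPoints(cv2.minAreaRect(hull)+np.float32(0) if 0 else cv2.minAreaRect(hull))
P=plane(im,b+0.0,.05);print(P.round(4).tolist(),np.linalg.norm(np.diff(P,axis=0),axis=1))
o=env.observe();print(o['ft_force'],o['wrist_torque'],o['grip_width'],o['position'])
E
```

```text
time_s: 3.82
position: [0.4978, -0.28, 0.1973]
tool_rot: [[0.941, -0.338, -0.003], [-0.338, -0.941, 0.002], [-0.003, -0.001, -1.0]]
ft_force: [-0.3, -0.9, -2.5]
grip_width: 0.0105
[[304, 188], [305, 219], [207, 225], [206, 193]]
[[0.6332, 0.2159, 0.05], [0.6727, -0.1759, 0.05], [0.5326, -0.1879, 0.05], [0.4941, 0.1979, 0.05]] [0.39374454 0.14061428 0.38769302]
[ 0.43822192 -0.49511474 -1.73281341] [0.01253095 0.07513098 0.01796406] 0.010086088794862443 [ 0.49786253 -0.28008195  0.19732361]
```

View pics/w2.png

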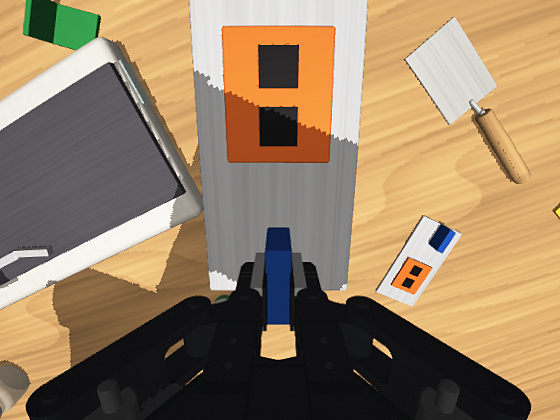

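View pics/s2.png

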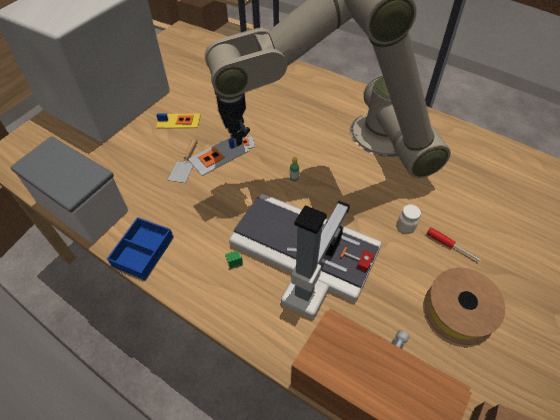

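Run:
```python
from m import *
im=load('top0')
ap=[(304.5,187.5),(305.5,219.5),(206.5,225.5),(205.5,192.5)]
P=plane(im,ap,.05);print(P.round(4).tolist());
for i in range(4):
    d=P[(i+1)%4]-P[i];print(np.linalg.norm(d).round(4),np.degrees(np.arctan2(d[1],d[0])).round(1))
a=cv2.resize(im['color'][170:245,195:315],None,fx=6.5,fy=6.5,interpolation=cv2.INTER_CUBIC);cv2.imwrite('pics/pr.png',a)
# w1 crop of printer front
im=load('w1');a=cv2.resize(im['color'][30:300,0:220],None,fx=2.2,fy=2.2,interpolation=cv2.INTER_CUBIC);cv2.imwrite('pics/pf.png',a)
```

```text
[[0.6642, -0.1784, 0.05], [0.5349, -0.1845, 0.05], [0.5008, 0.2008, 0.05], [0.6334, 0.2127, 0.05]]
0.1295 -177.3
0.3868 95.1
0.1331 5.1
0.3923 -85.5
```

View pics/pr.png

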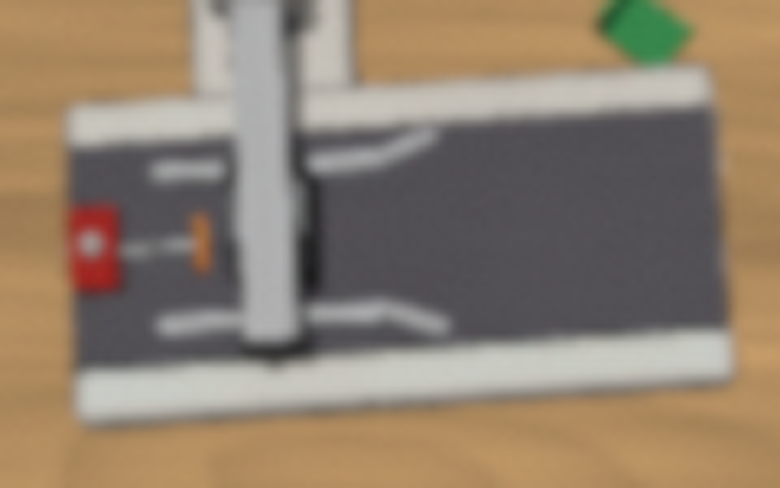

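View pics/pf.png

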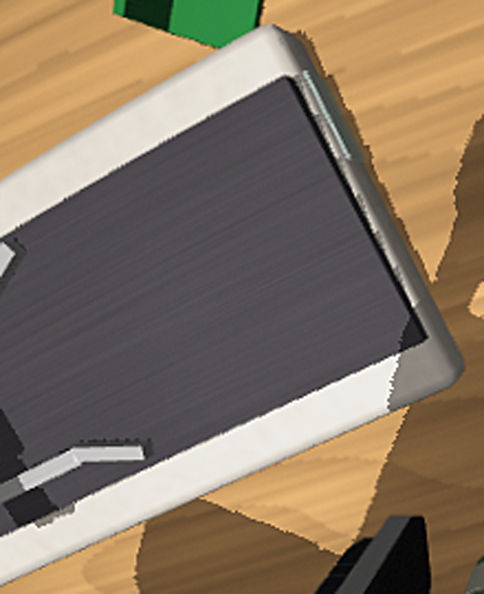

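Run:
```python
from m import *
im=load('w1');f=lambda x,y:(x/2.2-0.27,30+y/2.2-0.27)
pts=[f(288,78),f(0,240),f(416,345),f(150,470),f(78,446),f(145,447)]
P=plane(im,pts[:4],.05);print(P.round(4).tolist())
for a,b in((0,1),(2,3),(2,0)):
    d=P[b]-P[a];print(np.linalg.norm(d).round(4),np.degrees(np.arctan2(d[1],d[0])).round(2))
u=im['range_z'];print(rng(im,[(100,120),(60,150)]).round(4).tolist())
# top beyond: line fits on bed long edges, subpixel via gradient on columns
im=load('top0');g=cv2.cvtColor(im['color'],cv2.COLOR_BGR2GRAY).astype(float)
for lo,hi,x0,x1,sg in((180,200,266,300,-1),(212,232,266,300,1),(186,200,208,216,-1)):
    xs=np.arange(x0,x1);ys=[]
    for x in xs:
        d=sg*np.diff(cv2.GaussianBlur(g,(3,3),0)[lo:hi,x]);k=d.argmax();k=min(max(k,1),len(d)-2)
        o=(d[k-1]-d[k+1])/(2*(d[k-1]-2*d[k]+d[k+1]));ys.append(lo+k+o+.5)
    p=np.polyfit(xs,ys,1);e=[(x0,np.polyval(p,x0)),(x1,np.polyval(p,x1))];Q=plane(im,e,.05);d=Q[0]-Q[1]
    print(np.round(e,1).tolist(),Q.round(4).tolist(),np.degrees(np.arctan2(d[1],d[0])))
```

```text
[[0.6719, -0.1768, 0.05], [0.6557, 0.003, 0.05], [0.5341, -0.1845, 0.05], [0.5158, -0.0099, 0.05]]
0.1805 95.16
0.1756 95.98
0.138 3.2
[[0.6334, -0.1207, 0.0503], [0.6199, -0.0609, 0.0505]]
[[266.0, 188.1], [300.0, 185.9]] [[0.6577, -0.0259, 0.05], [0.6703, -0.1605, 0.05]] 95.33157590488499
[[266.0, 222.8], [300.0, 220.5]] [[0.5179, -0.0306, 0.05], [0.5303, -0.1631, 0.05]] 95.35915734580624
[[208.0, 192.0], [216.0, 191.2]] [[0.6355, 0.2029, 0.05], [0.6398, 0.1715, 0.05]] 97.78333014314897
```

The printer's long axis is at 95.3° (top and wrist agree) and its origin is near (0.578,0.085). The bed measures 140 wide with its top at 50 mm. I'll carry the plate above the bed front while turning it.

```bash
python3 -m inch '0 3 -8 0 -5;0 9 -24 0 -15;0 15 -40 0 -25;0 21 -56 0 -35;0 27 -72 0 -45;0 33 -88 0 -55;0 40 -104 0 -65;0 46 -120 0 -75;0 52 -136 0 -85;0 57 -147 0 -95'; python3 -m inch '0 0 0 0 -10;0 0 0 0 -17;0 0 0 0 -20;0 0 0 0 -20;0 0 0 0 -20'
python3 - <<'E'
from m import *
cap('wrist','w3');cap('scene','s3')
o=env.observe();print(o['ft_force'],o['grip_width'],o['position'],np.degrees(np.arctan2(o['tool_rot'][1,0],o['tool_rot'][0,0])))
E
```

```text
time_s: 5.18
position: [0.6018, -0.1606, 0.1977]
tool_rot: [[0.248, 0.969, -0.002], [0.969, -0.248, 0.001], [0.0, -0.002, -1.0]]
ft_force: [0.7, -1.0, -2.6]
grip_width: 0.0103
time_s: 5.8
position: [0.6016, -0.1613, 0.1986]
tool_rot: [[-0.091, 0.996, -0.001], [0.996, 0.091, 0.0], [0.001, -0.001, -1.0]]
ft_force: [-0.7, -0.1, -3.8]
grip_width: 0.0107
[-0.25405327  0.20132272 -3.00039246] 0.010324488849026791 [ 0.60163605 -0.16135285  0.19898247] 95.23338529236041
```

View pics/w3.png

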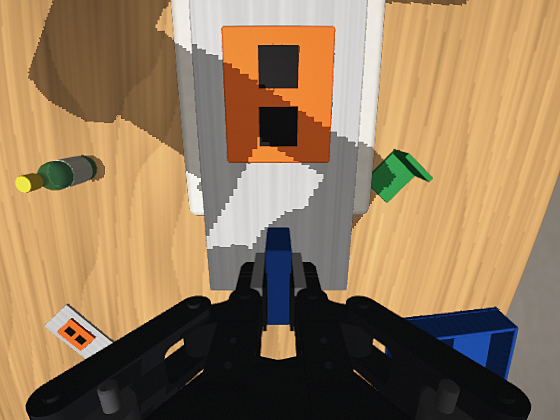

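View pics/s3.png

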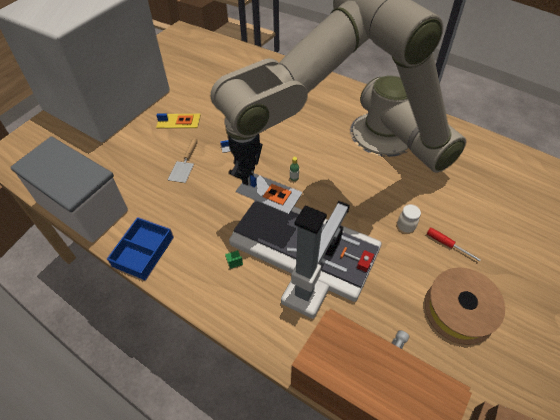

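The plate hangs level over the bed front, print end towards the head, and the base margins are even on both sides (columns 173-190 and 367-385). Lowering.

```bash
python3 -m inch '0 0 0 40 0;0 0 0 80 0;0 0 0 115 0;0 0 0 130 0;0 0 0 133 0;0 0 0 133 0;0 0 0 133 0'; python3 -m inch '0 0 0 2 0;0 0 0 4 0;0 0 0 5 0;0 0 0 5 0'
```

```text
time_s: 6.78
position: [0.6022, -0.1616, 0.0676]
tool_rot: [[-0.092, 0.996, 0.002], [0.996, 0.092, -0.001], [-0.001, 0.002, -1.0]]
ft_force: [-0.6, 0.7, -2.8]
grip_width: 0.01
time_s: 7.28
position: [0.6016, -0.1613, 0.0612]
tool_rot: [[-0.092, 0.996, -0.0], [0.996, 0.092, 0.0], [0.0, -0.0, -1.0]]
ft_force: [-0.6, 1.1, -2.6]
grip_width: 0.0105
```

```bash
python3 -m inch '0 0 0 0.5 0;0 0 0 1 0;0 0 0 1 0'; python3 -m inch '0 0 0 0.5 0;0 0 0 1 0;0 0 0 1 0'
```

```text
time_s: 7.65
position: [0.6016, -0.1613, 0.0603]
tool_rot: [[-0.092, 0.996, -0.0], [0.996, 0.092, 0.0], [0.0, -0.0, -1.0]]
ft_force: [0.3, 0.2, -2.4]
grip_width: 0.0103
time_s: 8.02
position: [0.6017, -0.1614, 0.0596]
tool_rot: [[-0.092, 0.996, 0.0], [0.996, 0.092, -0.0], [-0.0, 0.0, -1.0]]
ft_force: [-1.7, 0.3, 1.2]
grip_width: 0.0105
```

It has touched down, so I'll release and look.

```bash
python3 -m inch '40 0 0 0 0;40 0 0 0 0;40 0 0 0 0;40 0 0 -40 0;40 0 0 -80 0;40 0 0 -130 0;40 0 0 -140 0;40 0 0 -140 0;40 0 0 -140 0'
python3 - <<'E'
from m import *
cap('wrist','w4');cap('scene','s4')
o=env.observe();print(o['ft_force'],o['position'])
E
```

```text
time_s: 9.15
position: [0.6011, -0.1611, 0.1976]
tool_rot: [[-0.092, 0.996, -0.003], [0.996, 0.092, 0.001], [0.002, -0.003, -1.0]]
ft_force: [0.4, -0.9, 0.8]
grip_width: 0.0401
[-0.4178612   0.07834722  0.01592773] [ 0.60129123 -0.16119471  0.19781046]
```

View pics/w4.png

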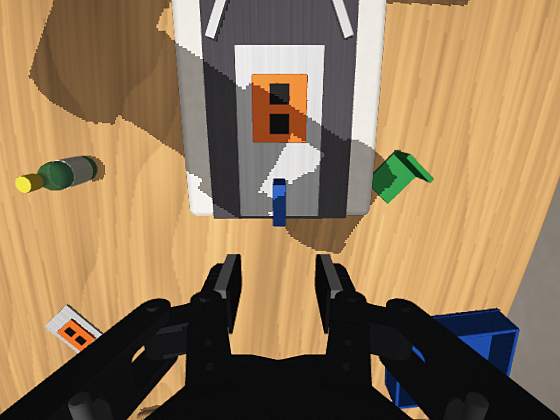

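The plate lies flat on the bed front: corners near (235,45) and (324,45), fin at (279,200), and the guide mouths at (210,35) and (349,35). Next, its offset from the bed and guides.

Run:
```python
from m import *
im=load('w4')
a=cv2.resize(im['color'][0:230,165:395],None,fx=2.6,fy=2.6,interpolation=cv2.INTER_CUBIC);cv2.imwrite('pics/w4c.png',a)
g=cv2.cvtColor(im['color'],cv2.COLOR_BGR2HSV)
for r in (50,60,70,110,150,185,205,212):
    print(r,[(c) for c in range(180,380) if abs(int(g[r,c+1,2])-int(g[r,c,2]))>22])
```

```text
50 [186, 187, 201, 233, 234, 323, 324, 355, 356]
60 [202, 203, 233, 234, 323, 355]
70 [202, 203, 217, 234, 235, 322, 323, 354, 355]
110 [204, 205, 235, 236, 252, 298, 299, 305, 306, 321, 351, 352, 377, 378]
150 [208, 237, 238, 282, 283, 318, 319, 320, 349, 350, 374, 375]
185 [186, 187, 199, 210, 211, 238, 239, 261, 262, 271, 272, 284, 285, 318, 319, 347, 371]
205 [188, 189, 212, 216, 239, 240, 271, 285, 317, 318, 346, 369, 370]
212 [212, 213, 227, 228, 239, 240, 267, 268, 271, 272, 273, 285, 317, 318, 345, 346, 367]
```

View pics/w4c.png

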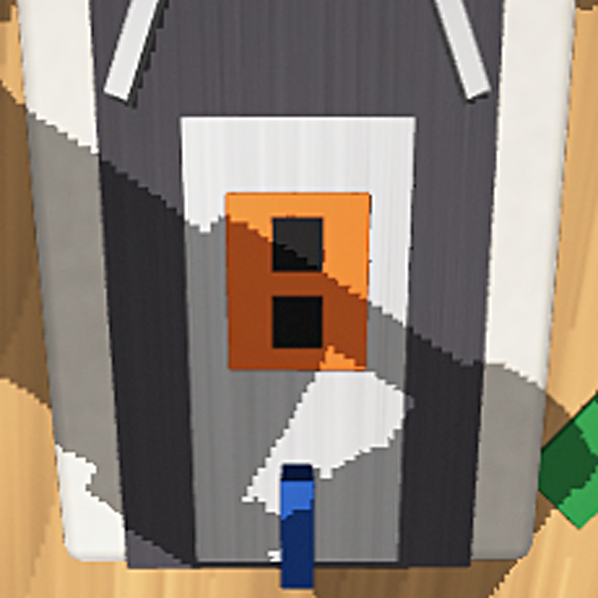

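Run:
```python
from m import *
im=load('w4')
rows=[60,70,110,150,205]
bl=[203,203.2,205,208.5,212.7];br=[355.7,355,352,350,346.5];pl=[234,235,236,238,239.8];pr=[323.5,323,321.3,319.3,318]
def L(c,z):
    P=plane(im,np.c_[c,rows],z);p=np.polyfit(P[:,1],P[:,0],1);return p,np.degrees(np.arctan2(1,p[0])),P
mid={}
for n,c,z in(('bl',bl,.05),('br',br,.05),('pl',pl,.055),('pr',pr,.055)):
    p,a,P=L(c,z);mid[n]=p;print(n,a.round(2),[np.polyval(p,y).round(4) for y in(-.1613,-.1,-.02)],np.abs(np.polyval(p,P[:,1])-P[:,0]).max().round(4))
for y in(-.1613,-.1,-.02):
    print(y,'bedmid',(np.polyval(mid['bl'],y)+np.polyval(mid['br'],y))/2,'platemid',(np.polyval(mid['pl'],y)+np.polyval(mid['pr'],y))/2)
gl=plane(im,[(208,36),(351,35)],.058);print('mouth tips',gl,gl.mean(0))
e=plane(im,[(279,45)],.055);print('nose',e); e=plane(im,[(279,216)],.05);print('bed front',e)
# fin top
e=plane(im,[(272,184),(285,184),(285,225),(272,225)],.085);print(e.round(4),e.mean(0))
```

```text
bl 95.49 [np.float64(0.5321), np.float64(0.5262), np.float64(0.5185)] 0.0007
br 95.43 [np.float64(0.6725), np.float64(0.6667), np.float64(0.6591)] 0.0005
pl 95.3 [np.float64(0.5617), np.float64(0.556), np.float64(0.5486)] 0.0003
pr 95.22 [np.float64(0.6417), np.float64(0.6361), np.float64(0.6287)] 0.0006
-0.1613 bedmid 0.602298667117191 platemid 0.6016953922589034
-0.1 bedmid 0.596440214209899 platemid 0.5960511608619827
-0.02 bedmid 0.5887945986702031 platemid 0.5886851166245657
mouth tips [[ 0.52646601 -0.0187674   0.058     ]
 [ 0.65074617 -0.00668282  0.058     ]] [ 0.58860609 -0.01272511  0.058     ]
nose [[ 0.58890632 -0.02014634  0.055     ]]
bed front [[ 0.60372818 -0.18078947  0.05      ]]
[[ 0.5936 -0.1396  0.085 ]
 [ 0.6052 -0.1385  0.085 ]
 [ 0.609  -0.1775  0.085 ]
 [ 0.5969 -0.1786  0.085 ]] [ 0.60119654 -0.15855044  0.085     ]
```

The plate is within 0.6 mm and 0.2° of the bed axis. Regrip, then slide. First a rough tip position from the top view for reference.

```bash
python3 - <<'E'
from m import *
im=load('top0');O=np.array([.5886,-.0127]);a=np.radians(95.4);u=np.array([np.cos(a),np.sin(a)]);v=np.array([-u[1],u[0]])
for n,p in dict(tipface=(195+211/6.5-.4,170+243/6.5-.4),housing_front=(195+119/6.5-.4,170+248/6.5-.4)).items():
    for z in(.056,.062):
        X=plane(im,p,z)[0];print(n,z,X.round(4),-97+1000*(X[:2]-O)@u,1000*(X[:2]-O)@v)
E
python3 -m inch '40 0 0 50 0;40 0 0 100 0;40 0 0 125 0;40 0 0 138 0;40 0 0 138 0;0 0 0 138 0;0 0 0 138 0;0 0 0 138 0;0 0 0 138 0' 40
```

```text
tipface 0.056 [0.5756 0.1238 0.056 ] 40.09303545485713 0.1388892198012108
tipface 0.062 [0.5742 0.123  0.062 ] 39.479315935723804 1.565976449607783
housing_front 0.056 [0.571 0.179 0.056] 95.49743240761589 -0.5142822647969545
housing_front 0.062 [0.5696 0.1781 0.062 ] 94.70105400041876 0.91495836047367
time_s: 10.38
position: [0.6022, -0.1616, 0.0627]
tool_rot: [[-0.092, 0.996, 0.002], [0.996, 0.092, -0.001], [-0.001, 0.002, -1.0]]
ft_force: [-0.7, 0.5, 5.8]
grip_width: 0.0109
```

```bash
python3 -m inch '0 0 0 0 0;0 0 0 0 0;0 0 0 0 0' 40
```

```text
time_s: 10.75
position: [0.6022, -0.1616, 0.0627]
tool_rot: [[-0.092, 0.996, 0.002], [0.996, 0.092, -0.001], [-0.001, 0.002, -1.0]]
ft_force: [-0.3, -0.4, 6.1]
grip_width: 0.0113
```

```bash
python3 -m inch '0 4 0 0 0;0 10 0 0 0;0 16 0 0 0;0 22 0 0 0;0 28 0 0 0;0 34 0 0 0;0 40 0 0 0;0 46 0 0 0;0 50 0 0 0;0 50 0 0 0'
```

```text
time_s: 12.0
position: [0.5979, -0.1121, 0.0626]
tool_rot: [[-0.092, 0.996, 0.003], [0.996, 0.092, -0.002], [-0.002, 0.003, -1.0]]
ft_force: [0.1, -3.5, 6.6]
grip_width: 0.0111
```

Run:
```python
from m import *
cap('scene','s5');cap('wrist','w5')
o=env.observe();print(o['ft_force'],o['wrist_torque'],o['position'])
```

```text
[-0.19617692 -1.55147271  7.01151522] [-0.35293558  0.07452934  0.04076657] [ 0.59788851 -0.11214174  0.06263581]
```

View pics/w5.png

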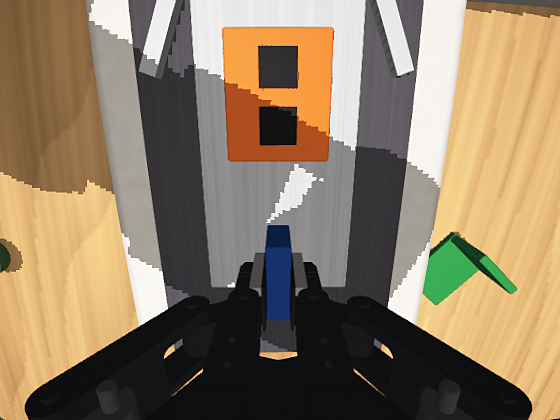

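View pics/s5.png

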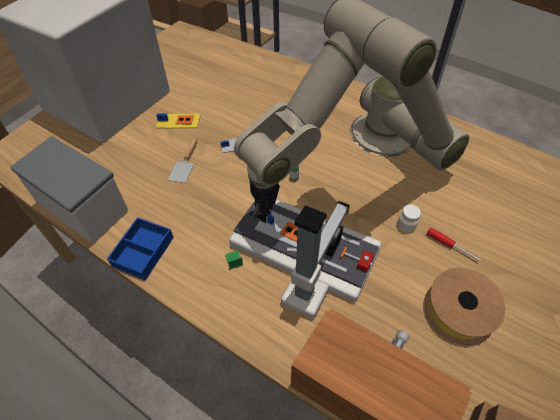

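The plate is centred in the guide mouth (tips at 150 and 403, mid 276; plate mid 278), with 2-3 N of drag. Continuing, watching the force.

```bash
python3 -m inch '0 4 0 0 0;0 9 0 0 0;0 14 0 0 0;0 19 0 0 0;0 24 0 0 0;0 29 0 0 0;0 34 0 0 0;0 38 0 0 0;0 40 0 0 0;0 40 0 0 0'; python3 -m inch '0 3 0 0 0;0 7 0 0 0;0 11 0 0 0;0 15 0 0 0;0 19 0 0 0;0 23 0 0 0;0 27 0 0 0;0 30 0 0 0;0 30 0 0 0;0 30 0 0 0'
```

```text
time_s: 13.35
position: [0.5943, -0.0726, 0.0626]
tool_rot: [[-0.092, 0.996, 0.003], [0.996, 0.092, -0.002], [-0.002, 0.003, -1.0]]
ft_force: [0.4, -4.6, 6.6]
grip_width: 0.011
time_s: 14.6
position: [0.5915, -0.0426, 0.0626]
tool_rot: [[-0.092, 0.996, 0.003], [0.996, 0.092, -0.002], [-0.002, 0.003, -1.0]]
ft_force: [1.4, -3.2, 6.2]
grip_width: 0.0113
```

```bash
python3 -m inch '0 2 0 0 0;0 4 0 0 0;0 6 0 0 0;0 8 0 0 0;0 10 0 0 0;0 11 0 0 0;0 12 0 0 0;0 12 0 0 0'; python3 -m inch '0 1 0 0 0;0 2 0 0 0;0 3 0 0 0;0 4 0 0 0;0 4 0 0 0';python3 -m inch '0 1 0 0 0;0 2 0 0 0;0 3 0 0 0;0 3 0 0 0'
```

```text
time_s: 15.6
position: [0.5905, -0.031, 0.0626]
tool_rot: [[-0.092, 0.996, 0.003], [0.996, 0.092, -0.002], [-0.003, 0.003, -1.0]]
ft_force: [0.6, -5.7, 5.9]
grip_width: 0.0111
time_s: 16.23
position: [0.5901, -0.027, 0.0626]
tool_rot: [[-0.092, 0.996, 0.003], [0.996, 0.092, -0.002], [-0.002, 0.003, -1.0]]
ft_force: [0.5, -5.1, 6.3]
grip_width: 0.0111
time_s: 16.73
position: [0.5898, -0.024, 0.0626]
tool_rot: [[-0.092, 0.996, 0.003], [0.996, 0.092, -0.002], [-0.002, 0.003, -1.0]]
ft_force: [1.2, -5.7, 6.1]
grip_width: 0.0114
```

```bash
for i in 1; do python3 -m inch '0 1 0 0 0;0 2 0 0 0;0 2 0 0 0' | grep -E "pos|ft"; done; python3 -m inch '0 1 0 0 0;0 2 0 0 0;0 2 0 0 0' | grep -E "pos|ft"; python3 -m inch '0 1 0 0 0;0 1 0 0 0' | grep -E "pos|ft"
```

```text
position: [0.5897, -0.022, 0.0626]
ft_force: [0.7, -4.8, 5.9]
position: [0.5895, -0.02, 0.0626]
ft_force: [-0.2, -5.6, 6.5]
position: [0.5894, -0.0191, 0.0626]
ft_force: [0.9, -4.6, 6.6]
```

No contact yet; drag is steady at about 5 N with my down-force. Going on in 1 mm steps.

```bash
python3 -m inch '0 1 0 0 0;0 1 0 0 0' | grep -E "pos|ft"; python3 -m inch '0 1 0 0 0;0 1 0 0 0' | grep -E "pos|ft"
```

```text
position: [0.5893, -0.0181, 0.0626]
ft_force: [0.7, -5.0, 6.4]
position: [0.5892, -0.017, 0.0626]
ft_force: [0.4, -6.0, 5.7]
```

```bash
python3 -m inch '0 1 0 0 0;0 1 0 0 0' | grep -E "pos|ft"
```

```text
position: [0.5891, -0.016, 0.0626]
ft_force: [1.2, -4.9, 7.0]
```

```bash
python3 -m inch '0 1 0 0 0;0 1 0 0 0' | grep -E "pos|ft"; python3 -m inch '0 1 0 0 0;0 1 0 0 0' | grep -E "pos|ft"
```

```text
position: [0.589, -0.0151, 0.0626]
ft_force: [0.9, -5.7, 5.8]
position: [0.589, -0.0144, 0.0627]
ft_force: [0.9, -6.9, 5.8]
```

```bash
python3 -m inch '0 1 0 0 0;0 1 0 0 0' | grep -E "pos|ft"
python3 - <<'E'
from m import *
cap('top','t6');cap('scene','s6');cap('wrist','w6')
a=load('t6')['color'][170:245,195:315];b=load('s6')['color'][190:300,225:390]
cv2.imwrite('pics/t6c.png',cv2.resize(a,None,fx=6.5,fy=6.5,interpolation=cv2.INTER_CUBIC));cv2.imwrite('pics/s6c.png',cv2.resize(b,None,fx=4.5,fy=4.5,interpolation=cv2.INTER_CUBIC))
E
```

```text
position: [0.589, -0.0137, 0.0626]
ft_force: [0.3, -9.0, 5.5]
```

View pics/t6c.png

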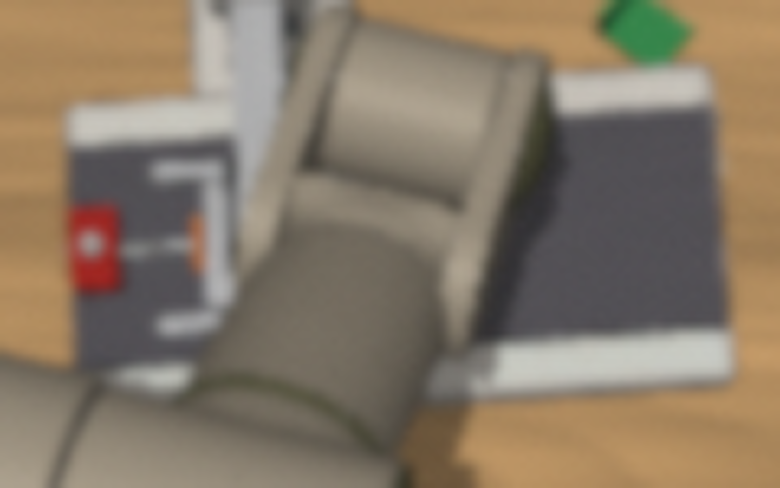

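View pics/s6c.png

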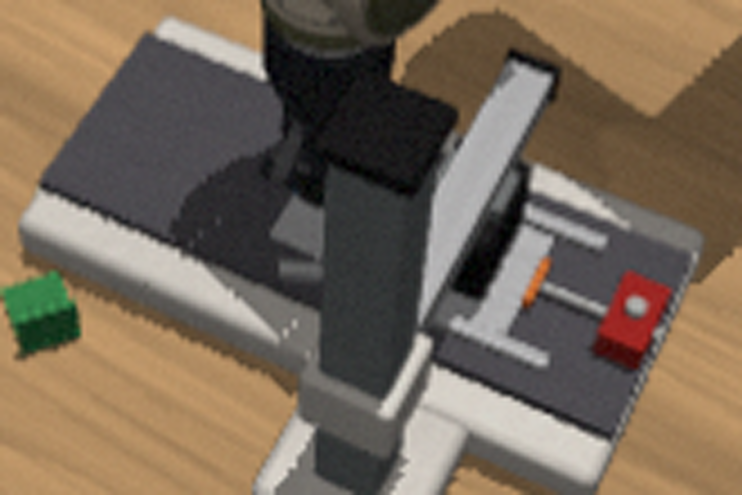

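View pics/w6.png

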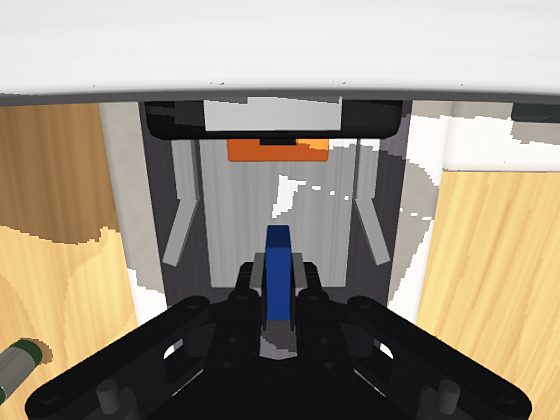

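Contact began at y≈-0.015, as vision predicted (nose ≈ +41), and the pictures show the leading edge on the orange tip. The baseline drag is about 5 N, so I'll press until the total is about 14 N.

```bash
python3 -m inch '0 1 0 0 0;0 1 0 0 0;0 1 0 0 0' | grep -E "pos|ft"
```

```text
position: [0.589, -0.0131, 0.0626]
ft_force: [0.7, -10.6, 6.3]
```

```bash
python3 -m inch '0 1 0 0 0;0 1 0 0 0;0 1 0 0 0' | grep -E "pos|ft"
```

```text
position: [0.5889, -0.0124, 0.0626]
ft_force: [1.4, -12.3, 4.7]
```

```bash
python3 -m inch '0 1 0 0 0;0 1 0 0 0;0 1 0 0 0;0 1 0 0 0' | grep -E "pos|ft";python3 -m inch '0 0 0 0 0;0 0 0 0 0;0 0 0 0 0;0 0 0 0 0' | grep -E "pos|ft"
```

```text
position: [0.5889, -0.0118, 0.0626]
ft_force: [1.2, -13.7, 5.6]
position: [0.5889, -0.0117, 0.0626]
ft_force: [0.7, -14.0, 5.1]
```

Held about 1 s with roughly 9 N on the stop (14 N minus 5 N of drag). Easing back a little while watching the TCP, then releasing.

```bash
python3 -m inch '0 -1 0 0 0;0 -2 0 0 0;0 -2 0 0 0;0 -2 0 0 0' | grep -E "pos|ft"
```

```text
position: [0.5888, -0.0121, 0.0626]
ft_force: [2.8, -4.3, 6.4]
```

```bash
python3 -m inch '0 -0.7 0 0 0;0 -1.5 0 0 0;0 -1.5 0 0 0;0 -1.5 0 0 0' | grep -E "pos|ft"
```

```text
position: [0.5888, -0.0128, 0.0626]
ft_force: [1.1, -1.4, 7.0]
```

Stop force is about 6 N now. Opening the fingers.

```bash
python3 -m inch '14 0 0 0 0;18 0 0 0 0;24 0 0 0 0;30 0 0 0 0;40 0 0 0 0;40 0 0 0 0;40 0 0 0 0;40 0 0 0 0' | grep -E "pos|ft|grip"
python3 - <<'E'
from m import *
cap('wrist','w7');cap('scene','s7')
b=load('s7')['color'][190:300,225:390]
cv2.imwrite('pics/s7c.png',cv2.resize(b,None,fx=4.5,fy=4.5,interpolation=cv2.INTER_CUBIC))
E
```

```text
position: [0.5879, -0.0125, 0.0613]
ft_force: [0.0, 0.7, -0.4]
grip_width: 0.0401
```

View pics/w7.png

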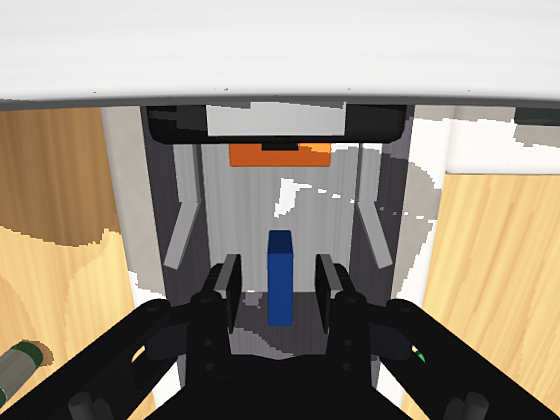

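View pics/s7c.png

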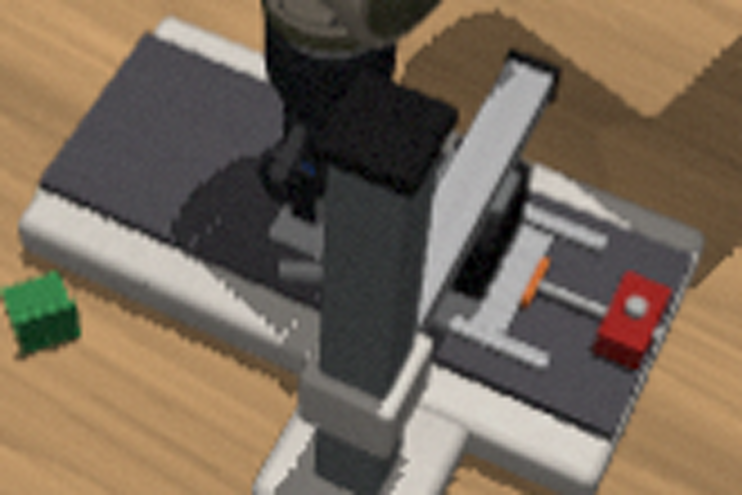

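The plate is free, parallel in the guides and still against the tip. Withdrawing upwards and back.

```bash
python3 -m inch '40 0 0 -10 0;40 0 0 -30 0;40 0 0 -60 0;40 -10 0 -100 0;40 -40 0 -140 0;40 -80 0 -170 0;40 -130 0 -180 0;40 -150 0 -180 0;40 -150 0 -180 0;40 -150 0 -180 0' | grep -E "pos|ft|grip|time"
python3 - <<'E'
from m import *
for n in('wrist','scene','top'): cap(n,n[0]+'8')
b=load('s8')['color'][190:300,225:390]
cv2.imwrite('pics/s8c.png',cv2.resize(b,None,fx=4.5,fy=4.5,interpolation=cv2.INTER_CUBIC))
b=load('t8')['color'][170:245,195:315]
cv2.imwrite('pics/t8c.png',cv2.resize(b,None,fx=6.5,fy=6.5,interpolation=cv2.INTER_CUBIC))
E
```

```text
time_s: 24.48
position: [0.6015, -0.1604, 0.241]
ft_force: [-0.6, 0.8, -0.3]
grip_width: 0.0401
```

View pics/w8.png

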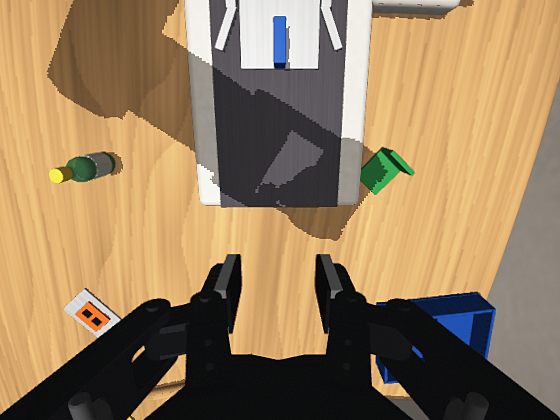

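View pics/s8c.png

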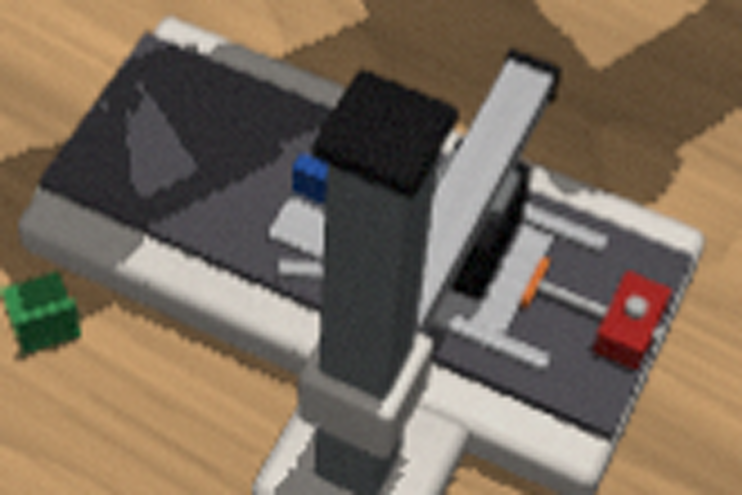

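View pics/t8c.png

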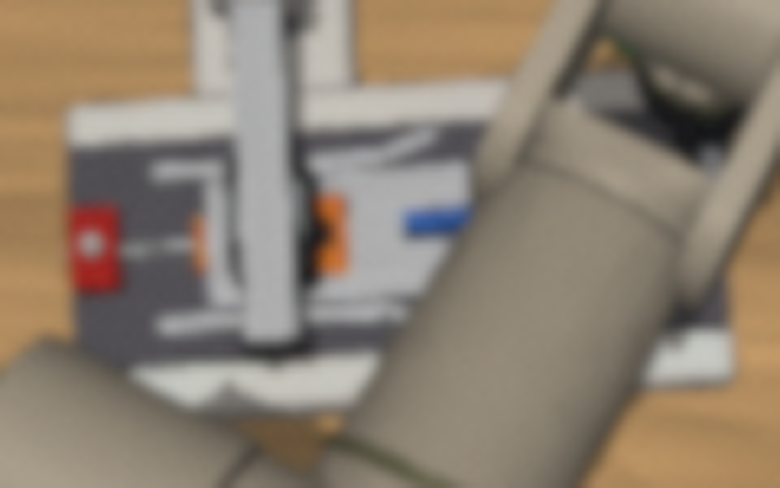

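View pics/s8.png

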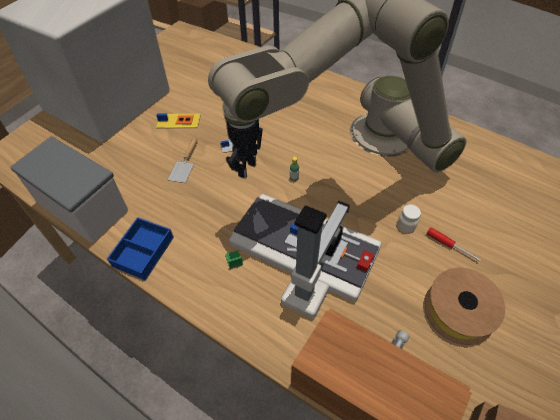

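Run:
```python
from m import *
a=np.radians(95.4);u=np.array([np.cos(a),np.sin(a)]);v=np.array([-u[1],u[0]])
O=np.array([.5886,-.0127])+.097*u
def fin(n,box):
    im=load(n);m=np.zeros((420,560),bool);x0,y0,x1,y1=box;m[y0:y1,x0:x1]=masks(im)['blue'][y0:y1,x0:x1]
    c=rect(m)[0][:,0];r=c[:,1].max()+.5;cx=c[c[:,1]>r-6][:,0];P=plane(im,[((cx.min()+cx.max())/2,r)],.085)[0,:2];return P
A=fin('w4',(265,170,292,235));B=fin('w8',(268,5,292,75))
for P in(A,B):print('fin rear: printer x %.1f y %.1f'%tuple(1000*np.array([(P-O)@u,(P-O)@v])))
print('travel',1000*(B-A)@u)
im=load('w8');pts=plane(im,[(241,68.7),(320,68.7)],.055)[:,:2]
for P in pts:print('rear corners',(1000*(P-O)@u).round(1),(1000*(P-O)@v).round(1))
im=load('w8');e=plane(im,[(241,62),(242,20),(319.5,62),(317.5,20)],.055)[:,:2];print([np.degrees(np.arctan2(*(e[k+1]-e[k])[::-1])).round(2) for k in(0,2)])
```

```text
fin rear: printer x -263.5 y 1.2
fin rear: printer x -121.2 y -0.6
travel 142.23351675399164
rear corners -116.6 39.3
rear corners -116.7 -42.9
[np.float64(92.11), np.float64(100.12)]
```

Run:
```python
from m import *
for n,b in(('scene0',(330,235,360,270)),('s5',(330,235,360,270)),('s6',(330,235,360,270)),('s7',(330,235,360,270)),('s8',(330,235,360,270)),('top0',(220,198,232,216)),('t6',(220,198,232,216)),('t8',(220,198,232,216))):
    im=load(n);x0,y0,x1,y1=b;c=im['color'][y0:y1,x0:x1].astype(float)
    w=np.clip(c[...,2]-c[...,0]-70,0,None);xs=np.arange(x0,x1);ys=np.arange(y0,y1)
    print(n,w.sum().round(),(w.sum(0)@xs/w.sum()).round(2),(w.sum(1)@ys/w.sum()).round(2))
im=load('scene0')
a=np.radians(95.4);u=np.array([np.cos(a),np.sin(a),0]);O=np.array([.5886,-.0127,.05])+.097*u
print('px per mm scene',(proj(im,O+.05*u+[0,0,.008])-proj(im,O+.04*u+[0,0,.008]))/10)
rows=[load(n)['color'][240:268,335:352] for n in('scene0','s6','s8')]
cv2.imwrite('pics/cmp.png',cv2.resize(np.hstack(rows),None,fx=14,fy=14,interpolation=cv2.INTER_NEAREST))
```

```text
scene0 1420.0 345.13 252.94
s5 1591.0 345.11 252.98
s6 1441.0 345.74 253.29
s7 1371.0 345.7 253.35
s8 1442.0 345.68 253.33
top0 136.0 225.68 206.97
t6 7.0 225.0 205.86
t8 2.0 225.0 207.0
px per mm scene [[0.33583589 0.14216705]]
```

View pics/cmp.png

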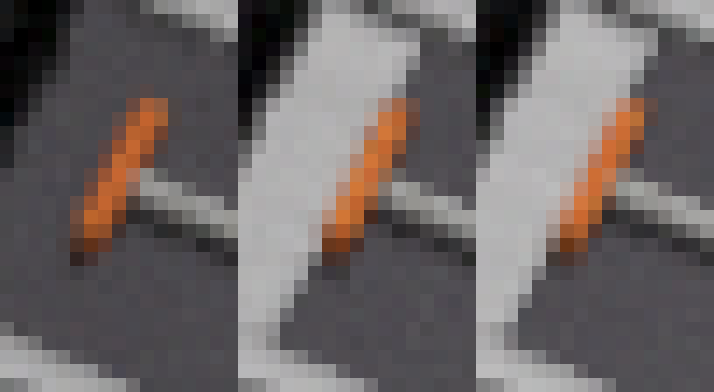

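The tip stays displaced about 1.6 mm from its free place (0.57 px at 0.34 px/mm), which matches the moment it was pressed (s6). The plate is therefore still holding the spring. No bystander has visibly moved, so I'm handing in.

```bash
python3 -c "
from rig import env
print(env.close_job())"
```

```text
the job is handed in; nothing more can be done
None
```

I took the large grey plate by its fin and set it flat on the bed front, within about 0.6 mm and 0.2° of the bed's axis. I then slid it through the guides, felt the stop at about 147 mm of travel (nose ≈ +41 mm, where the top view had put the tip), and pressed for about 1 s. The job went in at about 25 s of 64 s, and the hand-in gave no verdict.

- **Pressing force:** the wrist read about 14 N. Taking off about 5 N of drag leaves roughly 9 N on the stop, an estimate rather than a direct reading. I eased back to about 6 N before opening the fingers.
- **Stop contact:** after I let go, the orange tip still stood about 1.6 mm back from its free place in the scene view, so the plate should still be touching it.
- **Plate position:** it lies flat in the guides, and the bystanders in view look unmoved.
- **Head:** I saw no sign of contact in the pictures or forces.
- **Checks that disagreed:** the last wrist view put the nose at +39 mm from the fin and +43 mm from the rear edge. The plate's two side edges read 92° and 100° against 95.4°, because only short lengths were visible. The first spread is wider than the 2 mm calibration. I relied on the tip's displacement and the rear edge lying square to the axis instead.
- **Drag:** it read about 5 N, above the stated 1 to 4 N, because the gripper was pressing down on the plate with about 6 N.

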